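Load the sample carriage in order

TASK

The sliding sample carriage holds a crucible in pocket one. Push the carriage along (it has a black push tab) until pocket two (two dots) stands in the loading window, and slide the glass weighing bottle over the worktop through the window, fully home in that pocket; then push the carriage on to its end stop, so that pocket three stands in the window, and slide the white-capped sample jar fully home in it. Both vessels stay upright on the worktop and are never lifted, and the conical flask and the petri dish stay where they are.

Things in the scene. Friction and masses are not known exactly. Their poses are not given: they have to be found in the camera images.
- loader: Fixed aluminium guide; place and yaw vary. Origin on the worktop, at the centre of a pocket standing in the window; x away from the robot (into the pocket), y to the left along the carriage's travel, z up. Front fence 32 mm high, 5 mm thick, y = -205 to +185 mm, with one gap, the loading window. Back rail at x = 37 to 49 mm, 26 mm high. No floor: vessels slide on the bare worktop, no step.
- window (a point): Middle of the loading window (a 60 mm wide gap in the fence) at worktop height, on the fence's outer face, at loader x = -33 mm, y = 0. A vessel must be wholly behind the fence before the carriage can carry it on.
- carriage (a joint): Travel in m of the grey comb-shaped carriage along the loader's +y (left), 0 to 0.132, stops at both ends; starts within 15 mm of 0. Pocket one is in the window at 0, two at 0.066, three at 0.132. Moves with about 2 N, stays where left. Pockets 54 mm wide, open in front, between 12 mm dividers 32 mm high with rounded noses 5 mm behind the fence.
- tab (a point): Middle of the outer (-y) face of the carriage's black push tab, 55 mm up: an upright plate 40 mm wide (x), 10 mm thick (y), 10 to 72 mm above the worktop, on an arm (12 to 28 mm high) that runs from it to the comb. Push it toward the loader's +y.
- pocket_one (a point): Centre of pocket one at worktop height; moves with the carriage. The crucible in it (43 mm wide, 46 mm high) is fixed to the carriage. Behind each pocket is the carriage's back wall, 38 mm high, 20 mm behind the pocket's centre, with one, two or three black dots on top.
- pocket_two (a point): Centre of pocket two at worktop height, 66 mm to the -y side of pocket one; 20 mm in front of the back wall. Moves with the carriage.
- pocket_three (a point): Centre of pocket three at worktop height, 132 mm to the -y side of pocket one; 20 mm in front of the back wall. Moves with the carriage.
- weighing_bottle: Glass weighing bottle with knobbed glass lid (fixed), 38 mm body diameter (41 mm over the lid), upright wall to 36 mm, 52 mm high in all, about 60 g. Origin at the centre of its underside, z up. Stands in front of the fence, on either side of the window. Push it low: pushed high it tips.
- sample_jar: Round sample jar with a white screw cap (fixed), 40 mm diameter, 62 mm high, about 80 g. Origin at the centre of its underside, z up. Stands in front of the fence, on the other side of the window from the weighing bottle. Push it low: pushed high it tips.
- flask_amber: Bystander: conical flask, 66 mm wide, 105 mm high, to the right of the work. Origin at the centre of its underside.
- petri_dish: Bystander: petri dish, 61 mm wide, 13 mm high, to the left of the work. Origin at the centre of its underside.

How it is judged:
On the way, in this order (a step that is already met when the one before it is completed fails the run):
1. the weighing bottle is home in pocket two (horizontal distance between weighing_bottle and pocket_two below 0.012 m and angle between weighing_bottle's own z axis and vertical below 0.1 rad and height (world z) of weighing_bottle below 0.005 m), for 0.2 s.
2. the carriage is pushed on to its end stop (travel over 0.124) with the weighing bottle still in pocket two (all of step 1 and value of joint carriage above 0.124 m), for 0.2 s.
3. the sample jar is home in pocket three (horizontal distance between sample_jar and pocket_three below 0.012 m and angle between sample_jar's own z axis and vertical below 0.1 rad and height (world z) of sample_jar below 0.005 m), for 0.2 s.
At the end, for the whole second after the job is handed in: The weighing bottle's foot is within 12 mm of the centre of pocket two and the sample jar's within 12 mm of the centre of pocket three, both upright (within 0.1 rad) on the worktop and at rest, and the carriage is at its end stop (travel over 0.122) (all of step 1 and all of step 3 and value of joint carriage above 0.122 m and linear speed of each of weighing_bottle, sample_jar below 0.01 m/s); the robot touches nothing.
It fails at once if a vessel is lifted more than 15 mm off the worktop (height (world z) of any of weighing_bottle, sample_jar above 0.015 m).
It fails at once if a vessel is tipped by more than 0.6 rad (angle between any of weighing_bottle, sample_jar's own z axis and vertical above 0.6 rad).
It fails at once if the flask or the petri dish is moved by more than 30 mm (distance of any of flask_amber, petri_dish from where it was at the start of the episode above 0.03 m).
It also fails if it takes over 72 s, if anything falls off the work surface, if the arm or the gripper's body presses on something with over 40 N, if the wrist force passes 120 N, or if a joint passes its speed limit or range.

ROBOT

A 7-joint arm with a two-finger parallel gripper is mounted at the origin on a cart in front of the work surface, level with it; the furniture and walls round the work are solid. World frame = base frame: x ahead of the robot, y to its left, z up, the work surface at z = 0. Lengths are in m, angles in rad, forces in N, time in s.
With the tool pointing down it reaches from about 0.425 to 0.925 m from the base axis. Payload 6.8 kg.
Tool frame: the origin (TCP) lies on the centre line of the jaws, within the pads' length; the fingertips stand 8 mm ahead of it and the grasp point (between the pads) lies 11 mm behind it (r.finger_overhang is the distance from the TCP to the fingertips, in m); x points along the fingers, z is the direction in which the jaws open and shut, and the axes are right-handed (so a half turn about x gives the same grasp; the last joint's range is limited). The gripper opens to 85 mm and grips with 20 to 120 N. Pads are 22 mm wide; open, the fingers measure 114 mm over their backs; the gripper's body (76 mm by 85 mm) begins 54 mm behind the grasp point. The pads swing forward as they close: fully open they stand 13 mm farther back than shut.
Start: joints at [1.071, 0.477, 0.022, 1.555, -0.011, 1.109, -0.083], TCP at [0.258, -0.624, 0.239] pointing down, gripper open.
Joint ranges: [-2.96, 2.96], [-0.34, 2.1], [-1.41, 1.46], [0.24, 2.44], [-1.37, 4.51], [0.17, 1.92], [-2.96, 2.96]. Speed limits (rad/s): [2.39, 2.39, 3.14, 3.14, 3.14, 3.14, 3.14].

INTERFACE

Orientations are given as a rotation vector (axis times angle).
In Python, from bench import r gives the robot as it stands. The module is installed in compiled form; this text tells all that it offers.
- The arm moves only by the tool play_rows, never from a script. Its argument "plan" is a list of rows, each a list of 5 numbers: the opening, from -1 (shut) to 1 (fully open), then the shift along the world's x, y, z in m, then the turn about the world's z in rad. A call has 1 to 10 rows; each row is the pose to reach, as a shift and turn from the pose commanded when the call began; what a row does not reach only later rows make up. A row lasts 1/10 s, in which the tool goes at most 50 mm and 8.59 degrees, less where a joint would pass 70% of its speed; a pose out of reach is approached as far as the arm can. A call with a gripper value outside its range is refused whole. The fingers move at their own pace and stop on an object; "force" is the grip in N (left out, the last holds). Time passes only in rows, so rows that repeat a pose let the fingers close. It gives the time, the measured TCP pose, the force and the opening at its end, in the units of the state.
- r.get_obs(): the state, without advancing time (a new reading comes with each control period).
- r.grab_frame(name): name is "side" or "top"; returns a dict with "pixels" (480x640x3 uint8, blue, green, red), "z_map" (480x640 float32, m along the optical axis (not along the pixel's ray), 0 where there is no reading), "vfov" (degrees; the focal length in pixels is half the picture's height over the tangent of half this angle, whatever the lens; pixels are square), "cx", "cy" (the principal point, pixels), "R" (3x3) and "t" (3): a world point X has camera coordinates R X + t. Camera axes: x right, y down, z forward; pixel columns grow to the right and rows downward; lengths in m; the calibration is good to about 2 mm. A picture is of the moment at which its call begins.
- r.hand_in(): hands the job in, once; it reports no verdict.
Trained networks look in a picture, given as the dict that the camera call returned (one of the last four; its "shot" number tells which), for a name from the list of things; names that differ only in an ending like _2 or _b are one class to them, and where a whole thing is asked for, a point or a joint stands for the part that bears it (a point fixed in the world has none). Each returns a list of dicts, best first, with "conf" (0 to 1); they miss things now and then, are a little off and sometimes report something else, mostly with a low value. They report only what shows in the picture. A call takes as long as a camera call.
- r.outline_of(picture, label): "mask" (480x640 bool, what is visible of it) and "bbox" ([left, top, right, bottom] as shares, 0 to 1, of the picture: columns of its width, rows of its height, round what is visible of it).
- r.pinpoint(picture, label): "position" ([column, row] as shares, 0 to 1, of the picture: columns of its width, rows of its height: a listed point, or the origin of a listed thing).
The state is a dict: "clock": time; "joints": joint angles; "qvel": joint speeds; "tau": joint torques, N m; "tcp_pos": TCP position; "orientation": TCP orientation; "contact_force": force on the tool from outside, world axes, zero at the start; "moment": the same for the moment, N m; "grip_width": finger opening in m.
Only numpy, scipy, OpenCV 4.12 (cv2) and the standard library are available. Lean on these libraries where they do the work, as an engineer would, in place of code of your own. Each camera call takes 0.05 s, during which the arm holds its last target.

## Working session

There is one attempt and no reset: what is moved stays moved. The work goes in short steps, Python scripts to look and compute and a tool call to move; the robot and the scene stay as the last step left them, time stands still between calls to the robot, and variables do not carry over. Pictures are saved under pics/ and viewed, and the job is handed in when it is done.

Besides the shell and the picture viewer there is one more tool, called in YAML: its name, and indented under it one key for each argument. play_rows: Moves the arm, as the interface text tells. Its arguments: {"type":"object","properties":{"plan":{"type":"array","items":{"type":"array","items":{"type":"number"}}},"force":{"type":"number"}},"required":["plan"]}

```bash
mkdir -p pics
cat > h.py <<'E'
import numpy as np, cv2
from bench import r
def ray(p,u,v):
    f=240/np.tan(np.radians(p['vfov'])/2)
    d=np.array([(u-p['cx'])/f,(v-p['cy'])/f,1.]); R=np.array(p['R']);t=np.array(p['t'])
    return -R.T@t, R.T@d
def atz(p,u,v,z):
    c,d=ray(p,u,v); return c+d*(z-c[2])/d[2]
def deep(p,u,v):
    c,d=ray(p,u,v); return c+d*p['z_map'][int(v),int(u)]
def proj(p,X):
    f=240/np.tan(np.radians(p['vfov'])/2); c=np.array(p['R'])@X+np.array(p['t'])
    return c[0]/c[2]*f+p['cx'],c[1]/c[2]*f+p['cy']
E
python3 - <<'E'
from h import *
np.set_printoptions(precision=4,suppress=True)
print(r.get_obs())
Z=dict(tab=.055)
for n in('top','side'):
    p=r.grab_frame(n); cv2.imwrite(f'pics/{n}0.png',p['pixels'])
    print(n,p['vfov'],'cam',ray(p,320,240))
    for l in 'loader window tab pocket_one pocket_two pocket_three weighing_bottle sample_jar flask_amber petri_dish'.split():
        for q in r.pinpoint(p,l)[:2]:
            u,v=q['position'][0]*640,q['position'][1]*480
            print(l,round(q['conf'],2),round(u),round(v),atz(p,u,v,Z.get(l,0)))
E
```

```text
{'clock': 0.0, 'joints': array([ 1.0709,  0.4778,  0.0223,  1.5565, -0.0115,  1.1093, -0.0831]), 'qvel': array([-0.0013,  0.002 ,  0.0004, -0.0018, -0.0004, -0.0003, -0.0003]), 'tau': array([  0.0006, -59.6463,   1.6081, -28.1208,   0.0124,   0.0093,
        -0.    ]), 'tcp_pos': array([ 0.2575, -0.6233,  0.2383]), 'orientation': array([ 0.9169,  1.3711, -0.9154]), 'contact_force': array([ 0.5952, -0.5101,  0.7629]), 'moment': array([-0.0071,  0.0228, -0.0444]), 'grip_width': 0.08522738401105479}
top 51.635822269614536 cam (array([ 0.3479, -0.0007,  1.3808]), array([ 0.1252, -0.0074, -0.9922]))
loader 0.83 303 210 [0.6076 0.0399 0.    ]
window 0.6 304 220 [0.5774 0.0363 0.    ]
pocket_one 0.76 307 215 [0.5912 0.0262 0.    ]
pocket_one 0.65 264 250 [0.4901 0.1457 0.    ]
pocket_two 0.61 322 211 [ 0.6053 -0.0156  0.    ]
pocket_two 0.57 393 214 [ 0.6021 -0.2163  0.    ]
pocket_three 0.75 350 215 [ 0.5961 -0.0941  0.    ]
weighing_bottle 0.73 263 252 [0.4836 0.1481 0.    ]
sample_jar 0.48 332 253 [ 0.485  -0.0452  0.    ]
flask_amber 0.57 457 256 [ 0.4865 -0.3954  0.    ]
petri_dish 0.68 180 260 [0.4557 0.377  0.    ]
side 42.10149847858369 cam (array([0.4389, 1.3426, 0.6184]), array([ 0.0694, -0.9195, -0.3873]))
loader 0.73 295 269 [0.5962 0.0466 0.    ]
window 0.87 307 265 [ 0.5686  0.0268 -0.    ]
tab 0.78 309 208 [ 0.5852 -0.2155  0.055 ]
pocket_one 0.64 292 264 [0.6052 0.0239 0.    ]
pocket_two 0.82 296 257 [ 0.6011 -0.0184  0.    ]
pocket_two 0.18 305 267 [0.5736 0.0362 0.    ]
weighing_bottle 0.72 338 293 [0.4901 0.1637 0.    ]
sample_jar 0.69 342 255 [ 0.4898 -0.0344  0.    ]
flask_amber 0.67 348 204 [ 0.4872 -0.4008  0.    ]
petri_dish 0.56 356 348 [0.4493 0.3756 0.    ]
petri_dish 0.49 310 211 [ 0.5948 -0.3433  0.    ]
```

Run:
```python
import cv2
for n,(a,b,c,d) in dict(top=(180,280,160,480),side=(180,360,220,420)).items():
    im=cv2.imread(f'pics/{n}0.png')[a:b,c:d]; k=800/im.shape[1]; k=min(k,600/im.shape[0])
    cv2.imwrite(f'pics/{n}0c.png',cv2.resize(im,None,fx=k,fy=k,interpolation=cv2.INTER_CUBIC))
```

```text
(no output)
```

View pics/top0c.png

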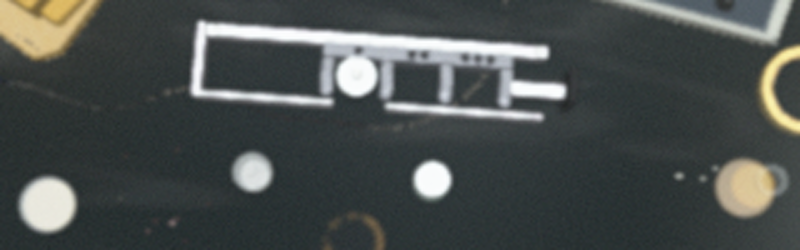

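View pics/side0c.png

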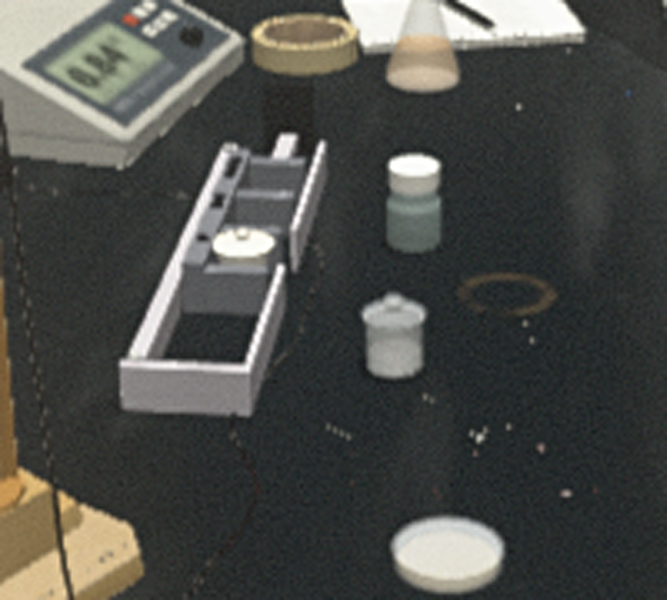

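View pics/top0.png

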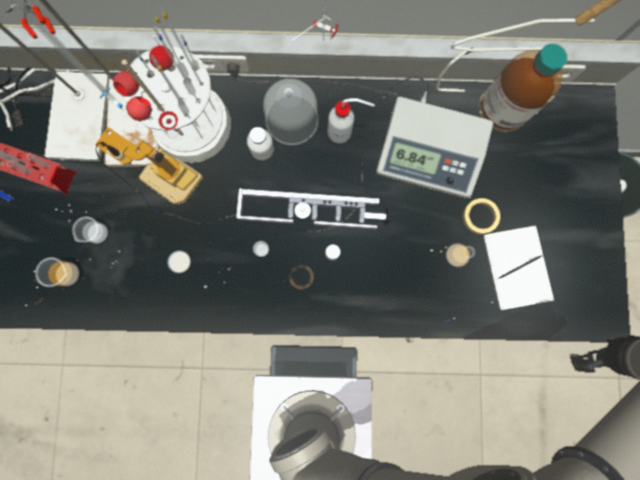

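The top view shows the loader (crop of rows 200–230, columns 237–390), with the bottle left of the window at about (262,249) and the jar to the right at about (332,252). The loader is yawed slightly. I'll fit its pose properly.

```bash
cat > fit.py <<'E'
from h import *
from scipy.optimize import minimize
def polys(q):
    fe=[(-33,-28,30,185,32),(-33,-28,-205,-30,32),(37,49,-205,185,26)]
    return fe
def render(p,par,rects,S=4,sh=(0,0)):
    x,y,a=par; c,s=np.cos(a),np.sin(a)
    im=np.zeros((480*S,640*S),np.uint8)
    for x0,x1,y0,y1,z in rects:
        P=[]
        for X,Y in((x0,y0),(x1,y0),(x1,y1),(x0,y1)):
            X/=1e3;Y=Y/1e3
            u,v=proj(p,np.array([x+c*X-s*Y,y+s*X+c*Y,z/1e3])); P.append(((u+.5)*S*16-8,(v+.5)*S*16-8))
        cv2.fillPoly(im,[np.round(P).astype(np.int32)],255,shift=4)
    return cv2.GaussianBlur(cv2.resize(im,(640,480),interpolation=cv2.INTER_AREA).astype(np.float32),(0,0),.7)
def fit(p,x0,rects,img,box):
    a,b,c,d=box
    def cost(par):
        m=render(p,par,rects)[a:b,c:d].ravel(); g=img[a:b,c:d].ravel()
        return -np.corrcoef(m,g)[0,1]
    best=None
    for da in(-.03,0,.03):
      for dx in(-.006,0,.006):
        st=np.array([x0[0]+dx,x0[1],x0[2]+da])
        o=minimize(cost,st,method='Nelder-Mead',options=dict(initial_simplex=[st,st+[.006,0,0],st+[0,.008,0],st+[0,0,.03]],xatol=1e-4,fatol=1e-5))
        if best is None or o.fun<best.fun: best=o
    return best
E
python3 - <<'E'
from fit import *
from scipy.spatial.transform import Rotation as Ro
np.set_printoptions(precision=4,suppress=True)
print(Ro.from_rotvec([0.9169,1.3711,-0.9154]).as_matrix())
for n in('top','side'):
    p=r.grab_frame(n); img=p['pixels'].min(2).astype(np.float32)
    box=(180,235,230,395) if n=='top' else (215,310,250,325)
    o=fit(p,[.605,.036,-.06],polys(0),img,box); print(n,o.x,o.fun)
    ov=p['pixels'].copy(); m=render(p,o.x,polys(0)); ov[...,2]=np.maximum(ov[...,2]//2,m.astype(np.uint8))
    a,b,c,d=box; k=min(780/(d-c),580/(b-a)); cv2.imwrite(f'pics/fit_{n}.png',cv2.resize(ov[a:b,c:d],None,fx=k,fy=k,interpolation=cv2.INTER_NEAREST))
E
```

```text
[[-0.0008  0.9242  0.3818]
 [ 0.0016  0.3819 -0.9242]
 [-1.     -0.0001 -0.0018]]
top [ 0.5995  0.0362 -0.0445] -0.7186174886489964
side [ 0.6015  0.0339 -0.0451] -0.623091608594752
```

View pics/fit_top.png

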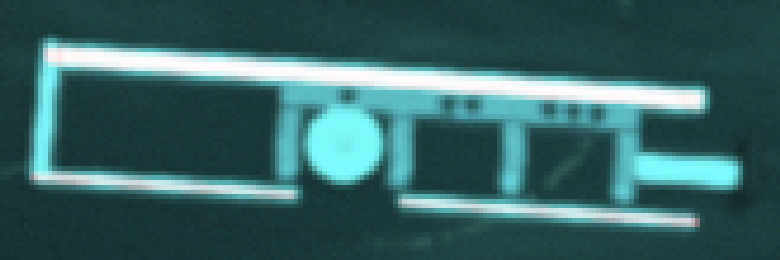

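View pics/fit_side.png

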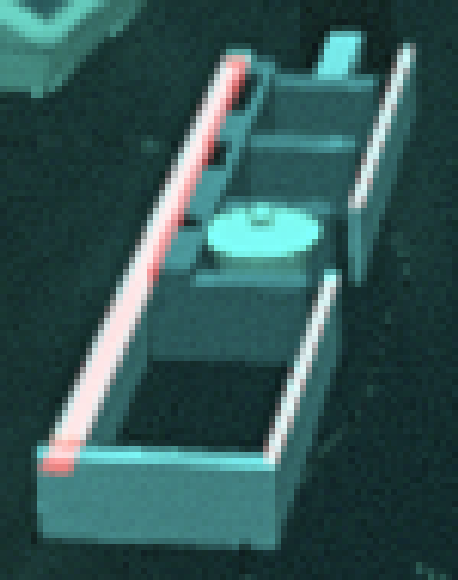

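Both fits overlay the fence and rail well and agree to 2 mm. Next: vessel positions, the tab and the carriage travel.

```bash
cat >> h.py <<'E'
L=np.array([.6003,.0354]); A=-.0447
Rl=np.array([[np.cos(A),-np.sin(A)],[np.sin(A),np.cos(A)]])
def toL(X): return Rl.T@(np.asarray(X)[:2]-L)
def toW(x,y): return L+Rl@np.array([x,y])
def cyl(p,m,d,hh):
    # fit the centre of a cylinder (diameter d, height hh) to a mask silhouette
    from scipy.optimize import minimize
    a=np.linspace(0,2*np.pi,40)
    def sil(c):
        P=[proj(p,np.array([c[0]+d/2*np.cos(t),c[1]+d/2*np.sin(t),z])) for z in(0,hh) for t in a]
        im=np.zeros((1920,2560),np.uint8); h=cv2.convexHull(((np.array(P)+.5)*64-8).astype(np.int32)); cv2.fillPoly(im,[h],255,shift=4)
        return cv2.resize(im,(640,480),interpolation=cv2.INTER_AREA)/255.
    v,u=np.nonzero(m); s=atz(p,u.mean(),v.mean(),hh/2)[:2]
    f=lambda c:np.abs(sil(c)-m).sum()
    o=minimize(f,s,method='Nelder-Mead',options=dict(initial_simplex=[s,s+[.008,0],s+[0,.008]],xatol=2e-4)); return o.x,o.fun/m.sum()
def vessels(n='top'):
    p=r.grab_frame(n)
    for l,d,hh in(('weighing_bottle',.040,.044),('sample_jar',.040,.062)):
        for q in r.outline_of(p,l)[:2]:
            c,e=cyl(p,q['mask'],d,hh); print(n,l,round(q['conf'],2),'W',c.round(4),'err',round(e,2),'L',toL(c).round(4))
    return p
E
python3 - <<'E'
from h import *
np.set_printoptions(precision=4,suppress=True)
for n in('top','side'):
    p=vessels(n)
    for l in('tab','pocket_one','pocket_two','pocket_three'):
        for q in r.pinpoint(p,l)[:2]:
            u,v=q['position'][0]*640,q['position'][1]*480; X=atz(p,u,v,.055 if l=='tab' else 0); print(l,round(q['conf'],2),X,'L',toL(X))
    if n=='top': X=atz(p,302.6,210.7,.046); print('crucible',toL(X))
    q=r.outline_of(p,'tab')
    for k in q[:2]: print('tab box',k['conf'],np.array(k['bbox'])*[640,480,640,480])
    for X in((-.02,-.165),(.02,-.165)): pass
E
```

```text
top weighing_bottle 0.56 W [0.4912 0.1504] err 0.12 L [-0.1141  0.11  ]
top sample_jar 0.47 W [ 0.482  -0.0467] err 0.49 L [-0.1146 -0.0873]
tab 0.58 [ 0.5984 -0.2088  0.055 ] L [ 0.009 -0.244]
pocket_one 0.82 [0.5905 0.0342 0.    ] L [-0.0098 -0.0017]
pocket_two 0.55 [ 0.5991 -0.0213  0.    ] L [ 0.0013 -0.0567]
pocket_three 0.57 [ 0.6015 -0.1022  0.    ] L [ 0.0074 -0.1374]
crucible [-0.0045  0.0032]
tab box 0.68 [292.416 195.312 390.272 225.888]
side weighing_bottle 0.55 W [0.4937 0.1485] err 0.16 L [-0.1116  0.1082]
side weighing_bottle 0.37 W [ 0.6066 -0.0151] err 0.77 L [ 0.0086 -0.0502]
side sample_jar 0.97 W [ 0.4875 -0.0492] err 0.14 L [-0.1089 -0.0895]
tab 0.9 [ 0.5845 -0.2171  0.055 ] L [-0.0045 -0.2529]
pocket_one 0.89 [0.6042 0.0238 0.    ] L [ 0.0044 -0.0114]
pocket_one 0.66 [ 0.4831 -0.0386  0.    ] L [-0.1137 -0.0792]
pocket_two 0.93 [ 0.6013 -0.0332  0.    ] L [ 0.004  -0.0684]
pocket_three 0.59 [ 0.6058 -0.0852  0.    ] L [ 0.0109 -0.1202]
tab box 0.94 [276.928 205.104 316.608 277.392]
```

```bash
cat >> fit.py <<'E'
PAR=dict(top=(.5997,.0360,-.0446),side=(.6014,.0342,-.0449))
def travel(n='top',tops=True,show=None):
    p=r.grab_frame(n); img=p['pixels'].min(2).astype(np.float32)
    box=(200,232,235,395) if n=='top' else (215,310,250,325)
    a,b,c,d=box; best=[]
    base=render(p,PAR[n],polys(0))
    g=img[a:b,c:d].ravel()
    for q in np.arange(-5,140,1):
        rc=[(-23,20,q+k-6,q+k+6,32) for k in(33,-33,-99,-165)]+[(20,36,q-171,q+39,38)]
        m=np.maximum(base,.5*render(p,PAR[n],rc))[a:b,c:d].ravel()
        best.append((np.corrcoef(m,g)[0,1],q))
    best.sort(reverse=True)
    print(n,'travel mm',best[:4])
    if show:
        k=min(780/(d-c),580/(b-a)); cv2.imwrite(show,cv2.resize(p['pixels'][a-5:b+40,c:d],None,fx=k,fy=k,interpolation=cv2.INTER_CUBIC))
    return p
E
python3 - <<'E'
from fit import *
p=travel('top');print('tab outer',toL(atz(p,390.4,218,.072)),'inner',toL(atz(p,386.8,216,.028)))
p=travel('side')
E
```

```text
top travel mm [(np.float64(0.6678248153606107), np.int64(4)), (np.float64(0.6665888594258457), np.int64(3)), (np.float64(0.6657198022270537), np.int64(5)), (np.float64(0.6625900292316663), np.int64(2))]
tab outer [-0.01266349 -0.23378932] inner [ 0.00024605 -0.22982593]
side travel mm [(np.float64(0.6696846345729368), np.int64(4)), (np.float64(0.6692191108045119), np.int64(5)), (np.float64(0.66870227352301), np.int64(6)), (np.float64(0.6685686901759724), np.int64(7))]
```

play_rows:
  plan:
    - [-1, 0.035, 0.036, 0, -0.1]
    - [-1, 0.07, 0.072, 0, -0.2]
    - [-1, 0.105, 0.11, 0, -0.3]
    - [-1, 0.14, 0.15, 0, -0.4]
    - [-1, 0.175, 0.19, 0, -0.436]
    - [-1, 0.21, 0.225, 0, -0.436]
    - [-1, 0.245, 0.26, 0, -0.436]
    - [-1, 0.28, 0.295, 0, -0.436]
    - [-1, 0.305, 0.33, 0, -0.436]
    - [-1, 0.33, 0.35, 0, -0.436]
  force: 25

```text
clock: 3.1
tcp_pos: [0.5902, -0.2688, 0.2395]
orientation: [1.24, 1.191, -1.236]
contact_force: [-0.6, -1.0, 0.4]
grip_width: 0.0002
```

play_rows:
  plan:
    - [-1, -0.002, -0.002, -0.05, 0]
    - [-1, -0.002, -0.002, -0.1, 0]
    - [-1, -0.002, -0.002, -0.15, 0]
    - [-1, -0.002, -0.002, -0.184, 0]
    - [-1, -0.002, -0.002, -0.184, 0]
    - [-1, -0.002, -0.002, -0.184, 0]

```text
clock: 3.7
tcp_pos: [0.5861, -0.276, 0.0558]
orientation: [1.242, 1.188, -1.242]
contact_force: [0.4, -0.3, 2.1]
grip_width: 0.0
```

Run:
```python
from h import *
o=r.get_obs(); print(o['tcp_pos'],toL(o['tcp_pos']),o['contact_force'],o['grip_width'])
p=r.grab_frame('side'); cv2.imwrite('pics/s1.png',cv2.resize(p['pixels'][150:330,210:450],None,fx=3.2,fy=3.2,interpolation=cv2.INTER_CUBIC))
```

```text
[ 0.58606436 -0.276038    0.05583233] [-3.04779703e-04 -3.11763028e-01] [ 0.4084296  -0.3112685   2.09337863] 4.3158369123136166e-05
```

View pics/s1.png

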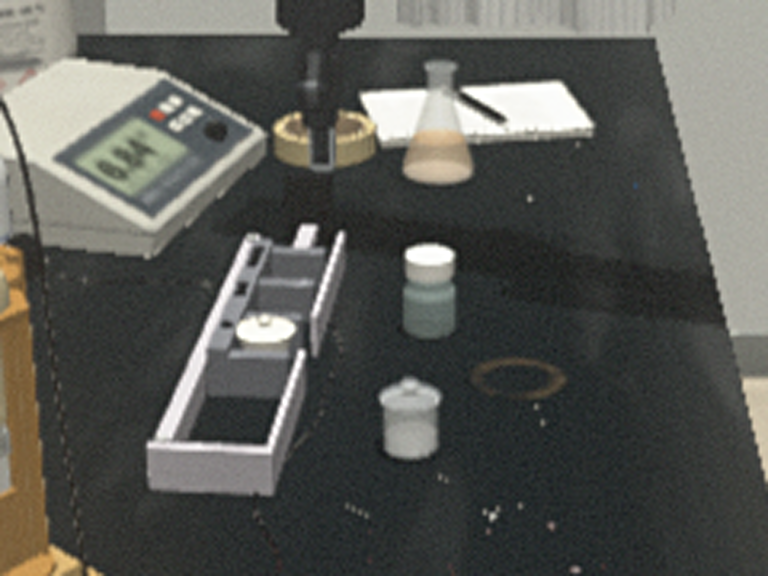

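play_rows:
  plan:
    - [-1, 0.001, 0.02, 0, 0]
    - [-1, 0.002, 0.04, 0, 0]
    - [-1, 0.002, 0.05, 0, 0]
    - [-1, 0.003, 0.06, 0, 0]
    - [-1, 0.003, 0.07, 0, 0]
    - [-1, 0.004, 0.08, 0, 0]
    - [-1, 0.004, 0.09, 0, 0]
    - [-1, 0.005, 0.1, 0, 0]
    - [-1, 0.005, 0.108, 0, 0]
    - [-1, 0.005, 0.108, 0, 0]

```text
clock: 4.75
tcp_pos: [0.5908, -0.1654, 0.055]
orientation: [1.241, 1.191, -1.24]
contact_force: [-0.2, 1.2, -0.4]
grip_width: 0.0001
```

Run:
```python
from fit import *
o=r.get_obs(); print(o['tcp_pos'],toL(o['tcp_pos']),o['contact_force'])
p=travel('side'); p=travel('top')
cv2.imwrite('pics/t2.png',cv2.resize(p['pixels'][190:265,235:435],None,fx=4,fy=4,interpolation=cv2.INTER_CUBIC))
```

```text
[ 0.59075818 -0.1654409   0.05502602] [-0.00055769 -0.20106666] [-0.19931475  1.242101   -0.44614374]
side travel mm [(np.float64(0.646333781971492), np.int64(55)), (np.float64(0.6461724806156244), np.int64(52)), (np.float64(0.645440239371422), np.int64(51)), (np.float64(0.645354740999693), np.int64(54))]
top travel mm [(np.float64(0.5904132418434974), np.int64(52)), (np.float64(0.5888086128491155), np.int64(51)), (np.float64(0.587252301698133), np.int64(53)), (np.float64(0.5819292863157166), np.int64(50))]
```

View pics/t2.png

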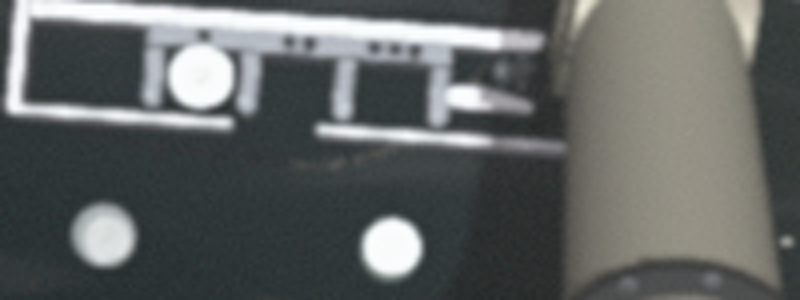

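play_rows:
  plan:
    - [-1, 0, 0.004, 0, 0]
    - [-1, 0, 0.008, 0, 0]
    - [-1, 0.001, 0.012, 0, 0]
    - [-1, 0.001, 0.014, 0, 0]
    - [-1, 0.001, 0.014, 0, 0]

```text
clock: 5.35
tcp_pos: [0.5916, -0.1533, 0.0552]
orientation: [1.241, 1.189, -1.241]
contact_force: [-0.1, 1.0, -0.6]
grip_width: 0.0002
```

Run:
```python
from fit import *
o=r.get_obs(); print(o['tcp_pos'],toL(o['tcp_pos']),o['contact_force'])
p=travel('side'); p=travel('top')
cv2.imwrite('pics/t3.png',cv2.resize(p['pixels'][190:265,235:435],None,fx=4,fy=4,interpolation=cv2.INTER_CUBIC))
```

```text
[ 0.59161703 -0.15325952  0.05517905] [-0.00024403 -0.18885908] [-0.14765987  1.0106065  -0.60671336]
side travel mm [(np.float64(0.6419682357316092), np.int64(66)), (np.float64(0.6414155691570255), np.int64(65)), (np.float64(0.6404196011467029), np.int64(64)), (np.float64(0.6402344940132991), np.int64(67))]
top travel mm [(np.float64(0.5461198838496959), np.int64(64)), (np.float64(0.5448329045763504), np.int64(63)), (np.float64(0.5438610739703501), np.int64(65)), (np.float64(0.5409689868515919), np.int64(62))]
```

View pics/t3.png

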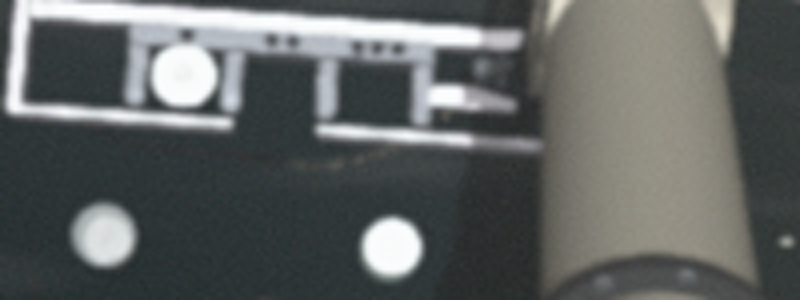

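play_rows:
  plan:
    - [-1, -0.001, -0.02, 0, 0]
    - [-1, -0.001, -0.03, 0.05, 0]
    - [0, -0.001, -0.03, 0.1, 0]
    - [1, -0.001, -0.02, 0.13, 0]
    - [1, -0.02, 0.02, 0.14, 0]
    - [1, -0.035, 0.065, 0.14, 0]
    - [1, -0.05, 0.11, 0.14, 0]
    - [1, -0.065, 0.155, 0.14, 0]
    - [1, -0.08, 0.2, 0.14, 0]
    - [1, -0.09, 0.245, 0.14, 0]

```text
clock: 6.45
tcp_pos: [0.5007, 0.0932, 0.1958]
orientation: [1.242, 1.188, -1.241]
contact_force: [0.8, 0.8, 1.0]
grip_width: 0.0853
```

play_rows:
  plan:
    - [1, -0.005, 0.03, 0, 0]
    - [1, -0.01, 0.058, 0, 0]
    - [1, -0.01, 0.058, 0, 0]
    - [1, -0.01, 0.058, 0, 0]

```text
clock: 6.85
tcp_pos: [0.4917, 0.1498, 0.1955]
orientation: [1.241, 1.189, -1.24]
contact_force: [-0.1, -0.7, 0.8]
grip_width: 0.0857
```

Run:
```python
from fit import *
o=r.get_obs(); print(o['tcp_pos'],toL(o['tcp_pos']),o['contact_force'],o['grip_width'])
travel('top')
p=vessels('side')
cv2.imwrite('pics/s4.png',cv2.resize(p['pixels'][150:330,210:450],None,fx=3.2,fy=3.2,interpolation=cv2.INTER_CUBIC))
```

```text
[0.49174844 0.14980335 0.19550548] [-0.11355526  0.10943844] [-0.10661882 -0.65644137  0.84415204] 0.08571565282825344
top travel mm [(np.float64(0.5443227105765795), np.int64(64)), (np.float64(0.543821612129899), np.int64(63)), (np.float64(0.5423376095645032), np.int64(65)), (np.float64(0.539298298680579), np.int64(62))]
side weighing_bottle 0.59 W [0.4938 0.1485] err 0.18 L [-0.1115  0.1083]
side weighing_bottle 0.49 W [0.5965 0.1172] err 0.86 L [-0.0075  0.0816]
side sample_jar 0.68 W [ 0.4861 -0.0497] err 0.11 L [-0.1102 -0.0902]
side sample_jar 0.62 W [0.4547 0.3966] err 0.89 L [-0.1616  0.3544]
```

View pics/s4.png

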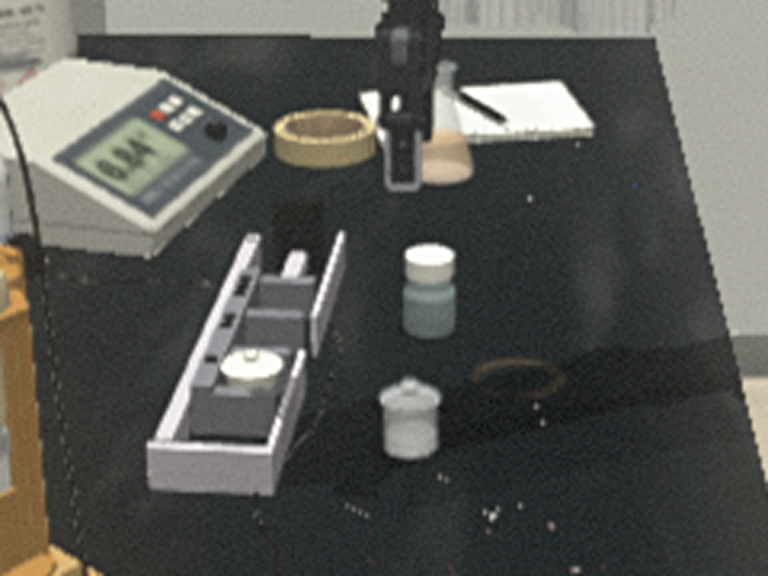

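play_rows:
  plan:
    - [1, 0.001, 0, -0.05, 0]
    - [1, 0.001, 0, -0.1, 0]
    - [1, 0.001, 0, -0.13, 0]
    - [1, 0.001, 0, -0.155, 0]
    - [1, 0.001, 0, -0.17, 0]
    - [1, 0.001, 0, -0.177, 0]
    - [1, 0.001, 0, -0.177, 0]

```text
clock: 7.75
tcp_pos: [0.4925, 0.1483, 0.0177]
orientation: [1.241, 1.188, -1.244]
contact_force: [0.2, 0.1, 0.1]
grip_width: 0.0857
```

play_rows:
  plan:
    - [0.3, 0, 0, 0, 0]
    - [0.1, 0, 0, 0, 0]
    - [-0.05, 0, 0, 0, 0]
    - [-0.1, 0, 0, 0, 0]
    - [-0.15, 0, 0, 0, 0]
    - [-0.2, 0, 0, 0, 0]
    - [-0.2, 0, 0, 0, 0]
  force: 20

```text
clock: 8.45
tcp_pos: [0.4932, 0.1494, 0.019]
orientation: [1.242, 1.188, -1.241]
contact_force: [-1.0, -0.3, 6.8]
grip_width: 0.0372
```

Run:
```python
from fit import *
o=r.get_obs(); print(o['tcp_pos'],toL(o['tcp_pos']),o['contact_force'],o['grip_width'])
p=vessels('side')
cv2.imwrite('pics/s5.png',cv2.resize(p['pixels'][200:330,270:410],None,fx=4.5,fy=4.5,interpolation=cv2.INTER_CUBIC))
```

```text
[0.49321922 0.14944194 0.01897983] [-0.1120698   0.10914311] [-0.99494648 -0.29755737  6.80384162] 0.037212170061609616
side weighing_bottle 0.62 W [0.4888 0.142 ] err 4.56 L [-0.1162  0.1015]
```

View pics/s5.png

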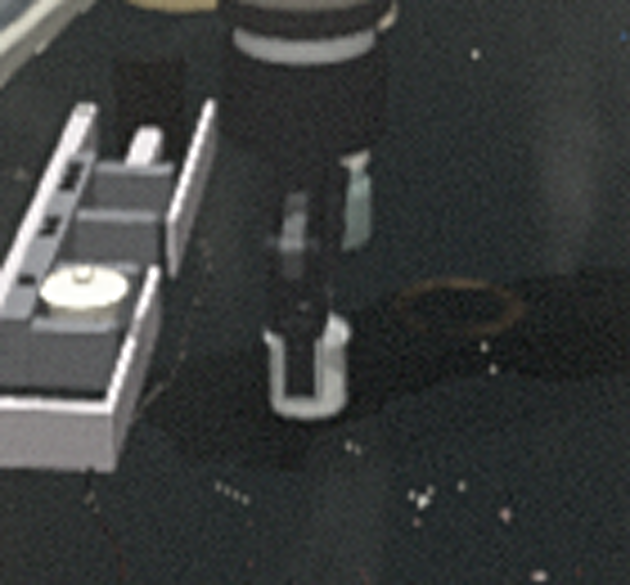

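play_rows:
  plan:
    - [-0.2, 0.002, -0.01, 0, 0]
    - [-0.2, 0.006, -0.025, 0, 0]
    - [-0.2, 0.01, -0.04, 0, 0]
    - [-0.2, 0.016, -0.055, 0, 0]
    - [-0.2, 0.021, -0.07, 0, 0]
    - [-0.2, 0.027, -0.085, 0, 0]
    - [-0.2, 0.033, -0.1, 0, 0]
    - [-0.2, 0.04, -0.111, 0, 0]
    - [-0.2, 0.047, -0.111, 0, 0]
    - [-0.2, 0.047, -0.111, 0, 0]

```text
clock: 9.6
tcp_pos: [0.5403, 0.0365, 0.0189]
orientation: [1.242, 1.186, -1.243]
contact_force: [-1.2, -1.9, 8.6]
grip_width: 0.0373
```

Run:
```python
from fit import *
o=r.get_obs(); print(o['tcp_pos'],toL(o['tcp_pos']),o['contact_force'],o['grip_width'])
p=r.grab_frame('side')
cv2.imwrite('pics/s6.png',cv2.resize(p['pixels'][200:330,270:410],None,fx=4.5,fy=4.5,interpolation=cv2.INTER_CUBIC))
```

```text
[0.5403152  0.03654983 0.01892185] [-0.05997627 -0.00153175] [-1.21234039 -1.87291986  8.57530195] 0.037273471311206056
```

View pics/s6.png

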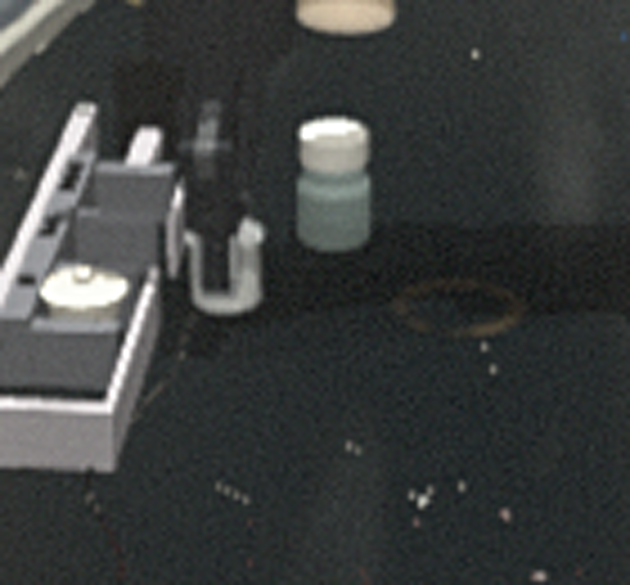

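play_rows:
  plan:
    - [0.1, 0, 0, 0, 0]
    - [0.3, 0, 0, 0, 0]
    - [0.3, 0, 0, 0, 0]
    - [0.3, -0.01, 0.001, 0, 0]
    - [0.3, -0.025, 0.002, 0, 0]
    - [0.3, -0.045, 0.003, 0, 0]
    - [0.3, -0.052, 0.004, 0, 0]
    - [-0.4, -0.052, 0.004, 0, 0]
    - [-0.72, -0.052, 0.004, 0, 0]
    - [-0.72, -0.052, 0.004, 0, 0]

```text
clock: 10.65
tcp_pos: [0.4889, 0.0422, 0.0185]
orientation: [1.243, 1.187, -1.241]
contact_force: [1.0, -1.1, 0.4]
grip_width: 0.0126
```

Run:
```python
from fit import *
o=r.get_obs(); print(o['tcp_pos'],toL(o['tcp_pos']),o['contact_force'],o['grip_width'])
p=vessels('side')
cv2.imwrite('pics/s7.png',cv2.resize(p['pixels'][200:330,270:410],None,fx=4.5,fy=4.5,interpolation=cv2.INTER_CUBIC))
```

```text
[0.48887753 0.04224589 0.01848625] [-0.11161708  0.00186012] [ 1.0334176  -1.08306476  0.38731217] 0.0125991766595325
side weighing_bottle 0.78 W [0.5385 0.0321] err 0.16 L [-0.0616 -0.0061]
side weighing_bottle 0.58 W [0.6129 0.1142] err 0.75 L [0.0091 0.0792]
side sample_jar 0.43 W [ 0.4856 -0.0189] err 10.07 L [-0.1122 -0.0594]
```

View pics/s7.png

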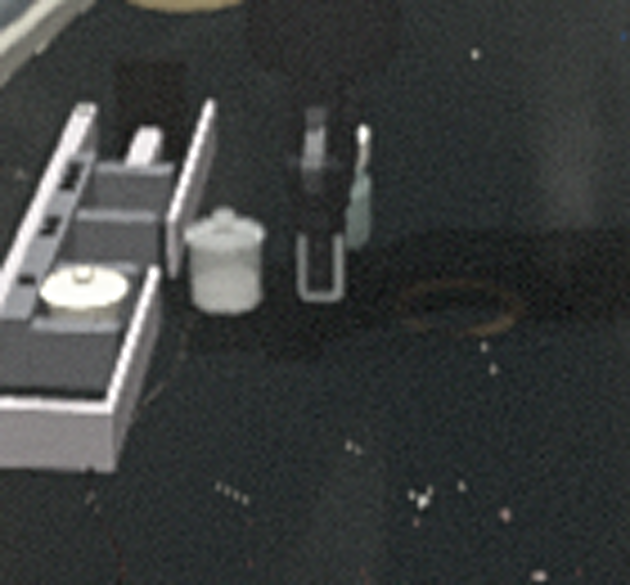

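play_rows:
  plan:
    - [-0.72, 0.008, -0.005, 0, 0]
    - [-0.72, 0.015, -0.005, 0, 0]
    - [-0.72, 0.022, -0.005, 0, 0]
    - [-0.72, 0.029, -0.005, 0, 0]
    - [-0.72, 0.036, -0.006, 0, 0]
    - [-0.72, 0.043, -0.006, 0, 0]
    - [-0.72, 0.05, -0.006, 0, 0]
    - [-0.72, 0.055, -0.006, 0, 0]
    - [-0.72, 0.055, -0.006, 0, 0]

```text
clock: 11.7
tcp_pos: [0.5437, 0.0362, 0.0184]
orientation: [1.242, 1.187, -1.241]
contact_force: [-0.4, 0.3, 0.2]
grip_width: 0.0121
```

Run:
```python
from fit import *
o=r.get_obs(); print(o['tcp_pos'],toL(o['tcp_pos']),o['contact_force'],o['grip_width'])
p=vessels('side')
cv2.imwrite('pics/s8.png',cv2.resize(p['pixels'][200:330,270:410],None,fx=4.5,fy=4.5,interpolation=cv2.INTER_CUBIC))
```

```text
[0.5437162  0.03622965 0.01837586] [-0.05656435 -0.00169964] [-0.38750429  0.32707278  0.20915641] 0.012135566084472114
side weighing_bottle 0.7 W [0.5751 0.0231] err 0.73 L [-0.0247 -0.0134]
side weighing_bottle 0.59 W [0.4538 0.4008] err 0.56 L [-0.1627  0.3584]
side sample_jar 0.72 W [ 0.4862 -0.0493] err 0.1 L [-0.1102 -0.0897]
```

View pics/s8.png

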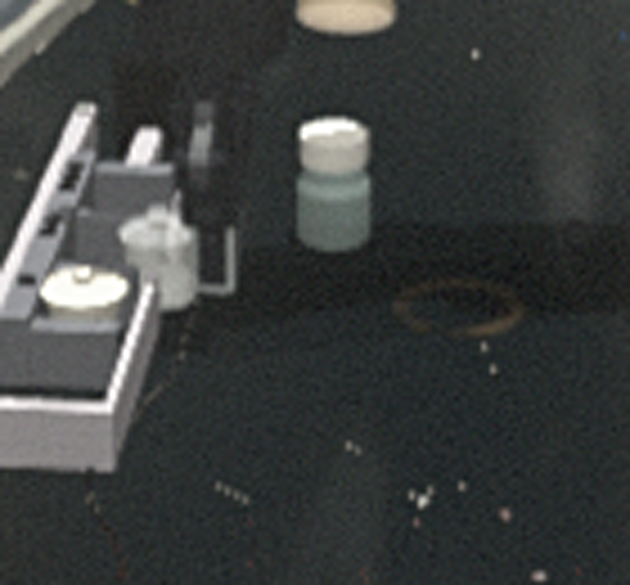

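play_rows:
  plan:
    - [-0.72, 0.006, 0, 0, 0]
    - [-0.72, 0.011, 0, 0, 0]
    - [-0.72, 0.016, -0.001, 0, 0]
    - [-0.72, 0.021, -0.001, 0, 0]
    - [-0.72, 0.025, -0.001, 0, 0]
    - [-0.72, 0.028, -0.001, 0, 0]
    - [-0.72, 0.028, -0.001, 0, 0]

```text
clock: 12.55
tcp_pos: [0.5713, 0.0352, 0.0183]
orientation: [1.242, 1.188, -1.241]
contact_force: [-0.5, -0.2, -0.2]
grip_width: 0.0121
```

Run:
```python
from fit import *
o=r.get_obs(); print(o['tcp_pos'],toL(o['tcp_pos']),o['contact_force'],o['grip_width'])
p=vessels('side')
cv2.imwrite('pics/s9.png',cv2.resize(p['pixels'][200:330,270:410],None,fx=4.5,fy=4.5,interpolation=cv2.INTER_CUBIC))
```

```text
[0.57130296 0.03515332 0.01832138] [-0.02895705 -0.00154217] [-0.48514989 -0.23870381 -0.19034783] 0.012083202654042799
side weighing_bottle 0.57 W [ 0.6095 -0.0251] err 1.61 L [ 0.0119 -0.0601]
side sample_jar 0.63 W [ 0.4876 -0.0464] err 0.07 L [-0.109  -0.0868]
```

View pics/s9.png

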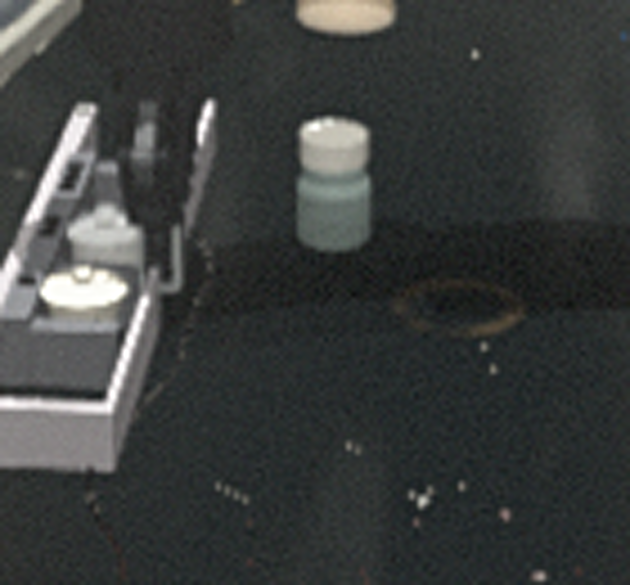

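play_rows:
  plan:
    - [-0.72, 0.001, 0, 0, 0]
    - [-0.72, 0.002, 0, 0, 0]
    - [-0.72, 0.003, 0, 0, 0]
    - [-0.72, 0.003, 0, 0, 0]

```text
clock: 13.1
tcp_pos: [0.5734, 0.0351, 0.0182]
orientation: [1.241, 1.188, -1.242]
contact_force: [-1.6, 1.2, 0.3]
grip_width: 0.0117
```

play_rows:
  plan:
    - [-0.72, 0.001, 0, 0, 0]
    - [-0.72, 0.001, 0, 0, 0]
    - [-0.72, -0.02, 0.001, 0, 0]
    - [-0.72, -0.05, 0.002, 0, 0]
    - [-0.72, -0.08, 0.004, 0, 0]
    - [-0.72, -0.08, 0.004, 0.05, 0]
    - [-0.72, -0.08, 0.004, 0.1, 0]
    - [-0.72, -0.08, -0.045, 0.14, 0]
    - [-0.72, -0.05, -0.09, 0.14, 0]
    - [-0.72, -0.02, -0.135, 0.14, 0]

```text
clock: 14.1
tcp_pos: [0.5465, -0.0869, 0.1608]
orientation: [1.243, 1.183, -1.237]
contact_force: [1.7, 1.4, -0.2]
grip_width: 0.012
```

play_rows:
  plan:
    - [-1, 0.01, -0.045, 0, 0]
    - [-1, 0.02, -0.09, 0, 0]
    - [-1, 0.03, -0.135, 0, 0]
    - [-1, 0.033, -0.175, 0, 0]
    - [-1, 0.033, -0.175, 0, 0]

```text
clock: 14.6
tcp_pos: [0.5768, -0.2689, 0.158]
orientation: [1.246, 1.178, -1.25]
contact_force: [-0.8, -0.5, -1.3]
grip_width: -0.0004
```

Run:
```python
from fit import *
o=r.get_obs(); print(o['tcp_pos'],toL(o['tcp_pos']),o['contact_force'],o['grip_width'])
travel('side')
p=vessels('side')
cv2.imwrite('pics/s10.png',cv2.resize(p['pixels'][200:330,270:410],None,fx=4.5,fy=4.5,interpolation=cv2.INTER_CUBIC))
travel('top')
p=vessels('top')
cv2.imwrite('pics/t10.png',cv2.resize(p['pixels'][190:265,235:435],None,fx=4,fy=4,interpolation=cv2.INTER_CUBIC))
```

```text
[ 0.57677682 -0.26889229  0.15804003] [-0.00990234 -0.30503948] [-0.84825483 -0.46061259 -1.32423914] -0.0003687667984457141
side travel mm [(np.float64(0.6378367974459549), np.int64(66)), (np.float64(0.6374064943274246), np.int64(65)), (np.float64(0.6372106550870419), np.int64(67)), (np.float64(0.6367584085846912), np.int64(70))]
side weighing_bottle 0.59 W [ 0.6093 -0.0171] err 0.91 L [ 0.0113 -0.052 ]
side sample_jar 0.94 W [ 0.4867 -0.0455] err 0.17 L [-0.1098 -0.0859]
top travel mm [(np.float64(0.6108457232790173), np.int64(64)), (np.float64(0.6099001388659473), np.int64(63)), (np.float64(0.6089807583472747), np.int64(65)), (np.float64(0.6063725477902644), np.int64(62))]
top weighing_bottle 0.45 W [0.6005 0.0337] err 0.14 L [ 0.0002 -0.0017]
top sample_jar 0.74 W [ 0.4834 -0.0453] err 0.18 L [-0.1132 -0.0858]
```

View pics/s10.png

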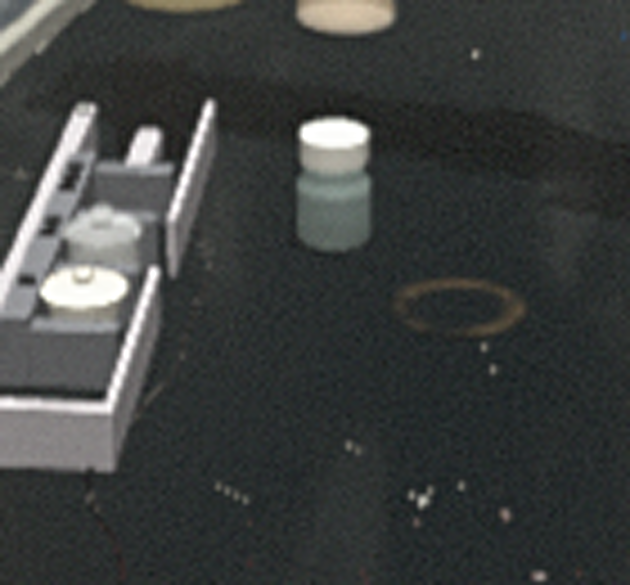

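View pics/t10.png

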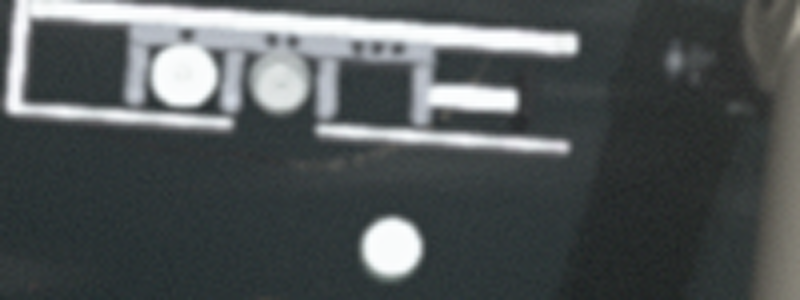

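play_rows:
  plan:
    - [-1, 0.01, 0, -0.04, 0]
    - [-1, 0.01, 0, -0.08, 0]
    - [-1, 0.01, 0, -0.103, 0]
    - [-1, 0.01, 0, -0.103, 0]
    - [-1, 0.012, 0.03, -0.103, 0]
    - [-1, 0.013, 0.06, -0.103, 0]
    - [-1, 0.014, 0.09, -0.103, 0]
    - [-1, 0.015, 0.105, -0.103, 0]
    - [-1, 0.015, 0.112, -0.103, 0]
    - [-1, 0.015, 0.118, -0.103, 0]

```text
clock: 16.0
tcp_pos: [0.5934, -0.1438, 0.0561]
orientation: [1.242, 1.184, -1.242]
contact_force: [1.5, -3.9, 0.7]
grip_width: 0.0001
```

play_rows:
  plan:
    - [-1, 0, 0.008, 0, 0]
    - [-1, 0.001, 0.016, 0, 0]
    - [-1, 0.001, 0.024, 0, 0]
    - [-1, 0.001, 0.032, 0, 0]
    - [-1, 0.002, 0.04, 0, 0]
    - [-1, 0.002, 0.048, 0, 0]
    - [-1, 0.002, 0.056, 0, 0]
    - [-1, 0.003, 0.062, 0, 0]
    - [-1, 0.003, 0.066, 0, 0]
    - [-1, 0.003, 0.066, 0, 0]

```text
clock: 17.0
tcp_pos: [0.5945, -0.0857, 0.0549]
orientation: [1.239, 1.178, -1.252]
contact_force: [0.3, -22.5, 0.4]
grip_width: 0.0
```

Run:
```python
from fit import *
o=r.get_obs(); print(o['tcp_pos'],toL(o['tcp_pos']),o['contact_force'],o['grip_width'])
travel('top')
p=vessels('top')
cv2.imwrite('pics/t11.png',cv2.resize(p['pixels'][190:265,235:435],None,fx=4,fy=4,interpolation=cv2.INTER_CUBIC))
```

```text
[ 0.59450962 -0.08566776  0.05489807] [-0.00037467 -0.12120557] [  0.2569562  -22.54446845   0.36389716] 2.794216269011565e-05
top travel mm [(np.float64(0.40058894545253065), np.int64(131)), (np.float64(0.40033897002004304), np.int64(132)), (np.float64(0.3973479907221973), np.int64(130)), (np.float64(0.39425246173556067), np.int64(133))]
top weighing_bottle 0.45 W [0.602  0.0937] err 0.13 L [-0.0009  0.0583]
top weighing_bottle 0.19 W [0.6194 0.1789] err 0.82 L [0.0127 0.1442]
top sample_jar 0.45 W [ 0.4833 -0.0457] err 0.11 L [-0.1132 -0.0863]
```

View pics/t11.png

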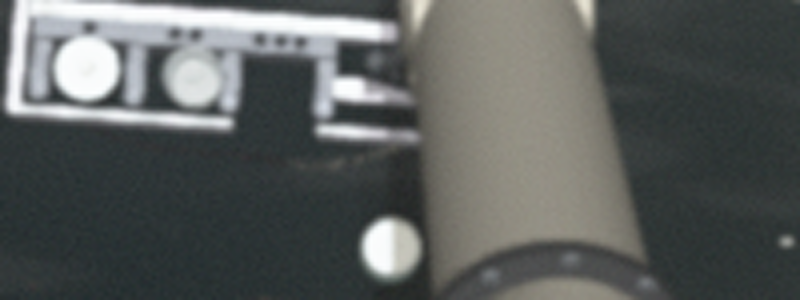

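play_rows:
  plan:
    - [-1, -0.001, -0.015, 0, 0]
    - [-1, -0.002, -0.03, 0.02, 0]
    - [-1, -0.002, -0.03, 0.07, 0]
    - [0, -0.002, -0.03, 0.12, 0]
    - [1, -0.03, -0.01, 0.15, 0]
    - [1, -0.065, 0.015, 0.15, 0]
    - [1, -0.1, 0.035, 0.15, 0]
    - [1, -0.11, 0.039, 0.15, 0]
    - [1, -0.11, 0.039, 0.15, 0]
    - [1, -0.11, 0.039, 0.15, 0]

```text
clock: 18.2
tcp_pos: [0.4862, -0.0372, 0.2049]
orientation: [1.242, 1.188, -1.241]
contact_force: [0.8, 0.6, -0.3]
grip_width: 0.0857
```

Run:
```python
from fit import *
o=r.get_obs(); print(o['tcp_pos'],toL(o['tcp_pos']),o['contact_force'],o['grip_width'])
p=vessels('side')
cv2.imwrite('pics/s12.png',cv2.resize(p['pixels'][150:330,210:450],None,fx=3.2,fy=3.2,interpolation=cv2.INTER_CUBIC))
```

```text
[ 0.48615326 -0.03718118  0.20492082] [-0.11078942 -0.07760934] [ 0.81473218  0.6369847  -0.34661599] 0.08572231392954328
side weighing_bottle 0.61 W [0.6237 0.1319] err 0.75 L [0.0191 0.0975]
side weighing_bottle 0.5 W [0.6095 0.0579] err 0.95 L [0.0082 0.0229]
side sample_jar 0.63 W [ 0.4858 -0.0549] err 0.25 L [-0.1103 -0.0953]
```

View pics/s12.png

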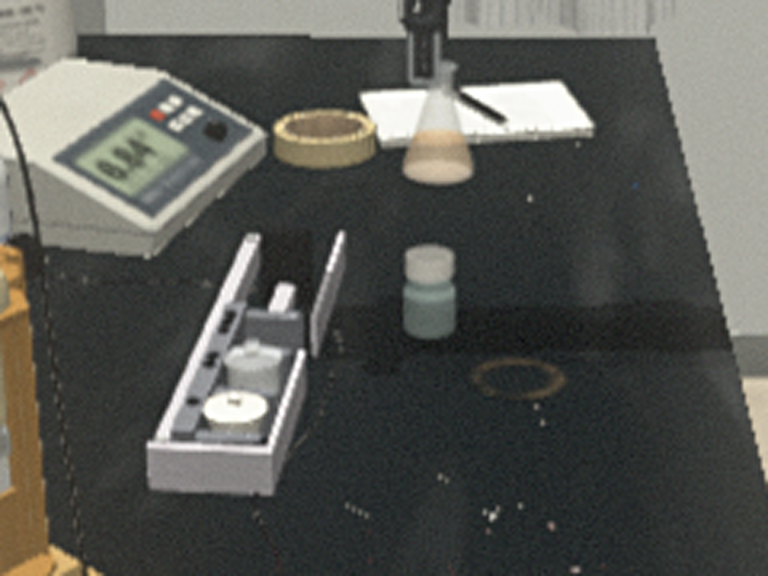

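play_rows:
  plan:
    - [1, -0.001, -0.01, -0.04, 0]
    - [1, -0.001, -0.01, -0.08, 0]
    - [1, -0.001, -0.01, -0.12, 0]
    - [1, -0.001, -0.01, -0.15, 0]
    - [1, -0.001, -0.01, -0.17, 0]
    - [1, -0.001, -0.01, -0.185, 0]
    - [1, -0.001, -0.01, -0.185, 0]

```text
clock: 19.05
tcp_pos: [0.4835, -0.0476, 0.0176]
orientation: [1.24, 1.191, -1.245]
contact_force: [0.3, -0.4, 0.1]
grip_width: 0.0854
```

play_rows:
  plan:
    - [0.3, 0, 0, 0, 0]
    - [0.1, 0, 0, 0, 0]
    - [0, 0, 0, 0, 0]
    - [-0.05, 0, 0, 0, 0]
    - [-0.1, 0, 0, 0, 0]
    - [-0.15, 0, 0, 0, 0]
    - [-0.15, 0, 0, 0, 0]
  force: 20

```text
clock: 19.75
tcp_pos: [0.485, -0.0472, 0.0207]
orientation: [1.242, 1.187, -1.24]
contact_force: [-1.2, 1.1, 5.4]
grip_width: 0.0392
```

Run:
```python
from fit import *
o=r.get_obs(); print(o['tcp_pos'],toL(o['tcp_pos']),o['contact_force'],o['grip_width'])
p=r.grab_frame('side')
cv2.imwrite('pics/s13.png',cv2.resize(p['pixels'][200:330,270:410],None,fx=4.5,fy=4.5,interpolation=cv2.INTER_CUBIC))
```

```text
[ 0.48504937 -0.0471747   0.02074305] [-0.11144565 -0.0876422 ] [-1.16969464  1.1102809   5.35925582] 0.03915909970634807
```

View pics/s13.png

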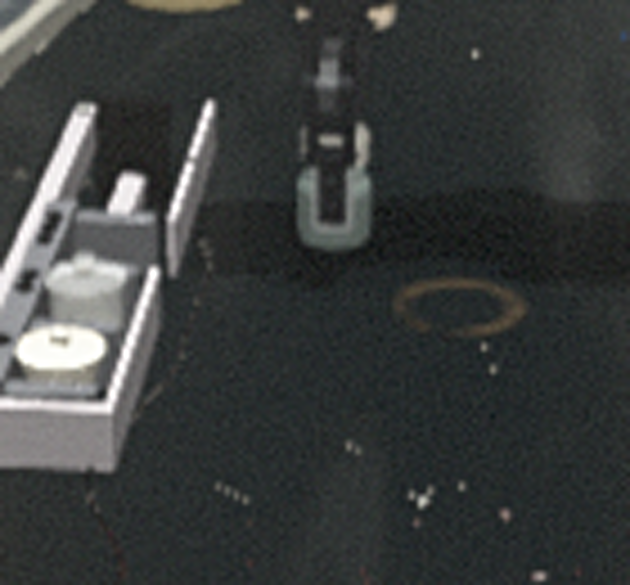

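play_rows:
  plan:
    - [-0.15, 0.002, 0.008, 0, 0]
    - [-0.15, 0.006, 0.02, 0, 0]
    - [-0.15, 0.012, 0.032, 0, 0]
    - [-0.15, 0.018, 0.044, 0, 0]
    - [-0.15, 0.025, 0.056, 0, 0]
    - [-0.15, 0.032, 0.068, 0, 0]
    - [-0.15, 0.04, 0.08, 0, 0]
    - [-0.15, 0.048, 0.085, 0, 0]
    - [-0.15, 0.055, 0.085, 0, 0]
    - [-0.15, 0.055, 0.085, 0, 0]

```text
clock: 20.8
tcp_pos: [0.5402, 0.0383, 0.0208]
orientation: [1.242, 1.188, -1.24]
contact_force: [-0.3, 1.1, 5.4]
grip_width: 0.0393
```

play_rows:
  plan:
    - [0, 0, 0, 0, 0]
    - [0.2, 0, 0, 0, 0]
    - [0.3, 0, 0, 0, 0]
    - [0.3, -0.01, 0.001, 0, 0]
    - [0.3, -0.025, 0.002, 0, 0]
    - [0.3, -0.045, 0.002, 0, 0]
    - [0.3, -0.052, 0.002, 0, 0]
    - [-0.4, -0.052, 0.002, 0, 0]
    - [-0.72, -0.052, 0.002, 0, 0]
    - [-0.72, -0.052, 0.002, 0, 0]

```text
clock: 21.8
tcp_pos: [0.4885, 0.0399, 0.02]
orientation: [1.243, 1.187, -1.241]
contact_force: [-0.7, -0.2, 0.3]
grip_width: 0.0127
```

Run:
```python
from fit import *
o=r.get_obs(); print(o['tcp_pos'],toL(o['tcp_pos']),o['contact_force'],o['grip_width'])
p=vessels('side')
cv2.imwrite('pics/s14.png',cv2.resize(p['pixels'][200:330,270:410],None,fx=4.5,fy=4.5,interpolation=cv2.INTER_CUBIC))
```

```text
[0.48847795 0.03985666 0.02002226] [-0.1119095  -0.00054457] [-0.7259249  -0.15832377  0.28451319] 0.012739457236358885
side weighing_bottle 0.72 W [0.6077 0.0665] err 0.53 L [0.006  0.0314]
side sample_jar 0.98 W [0.5435 0.0343] err 0.28 L [-0.0567 -0.0037]
side sample_jar 0.28 W [0.6229 0.1308] err 0.78 L [0.0183 0.0963]
```

View pics/s14.png

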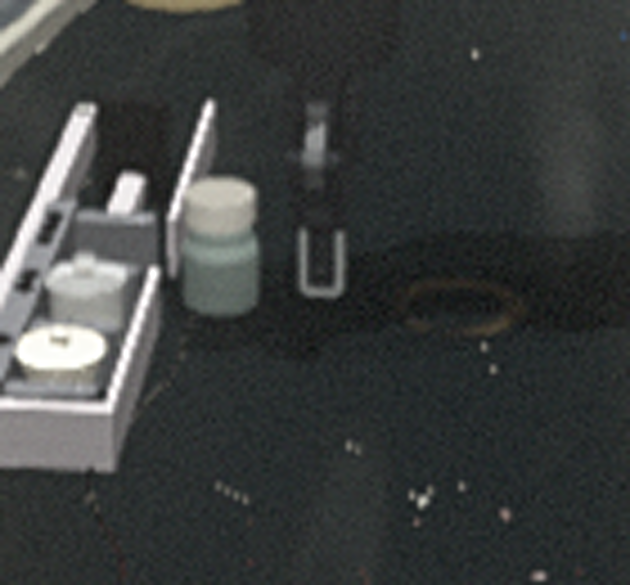

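play_rows:
  plan:
    - [-0.72, 0.008, -0.001, 0, 0]
    - [-0.72, 0.015, -0.002, 0, 0]
    - [-0.72, 0.022, -0.002, 0, 0]
    - [-0.72, 0.029, -0.002, 0, 0]
    - [-0.72, 0.036, -0.002, 0, 0]
    - [-0.72, 0.043, -0.003, 0, 0]
    - [-0.72, 0.05, -0.003, 0, 0]
    - [-0.72, 0.055, -0.003, 0, 0]
    - [-0.72, 0.055, -0.003, 0, 0]

```text
clock: 22.85
tcp_pos: [0.5434, 0.0368, 0.0199]
orientation: [1.242, 1.187, -1.241]
contact_force: [0.1, 0.4, -0.4]
grip_width: 0.0117
```

play_rows:
  plan:
    - [-0.72, 0.006, 0, 0, 0]
    - [-0.72, 0.011, 0, 0, 0]
    - [-0.72, 0.016, -0.001, 0, 0]
    - [-0.72, 0.021, -0.001, 0, 0]
    - [-0.72, 0.025, -0.001, 0, 0]
    - [-0.72, 0.027, -0.001, 0, 0]
    - [-0.72, 0.027, -0.001, 0, 0]

```text
clock: 23.55
tcp_pos: [0.5697, 0.0358, 0.0199]
orientation: [1.242, 1.188, -1.242]
contact_force: [0.8, -0.1, 0.1]
grip_width: 0.012
```

Run:
```python
from fit import *
o=r.get_obs(); print(o['tcp_pos'],toL(o['tcp_pos']),o['contact_force'],o['grip_width'])
p=r.grab_frame('side')
cv2.imwrite('pics/s15.png',cv2.resize(p['pixels'][200:330,270:410],None,fx=4.5,fy=4.5,interpolation=cv2.INTER_CUBIC))
```

```text
[0.56974006 0.03576429 0.0198724 ] [-0.03054569 -0.00100165] [ 0.83382135 -0.11219995  0.10788221] 0.012019789375151517
```

View pics/s15.png

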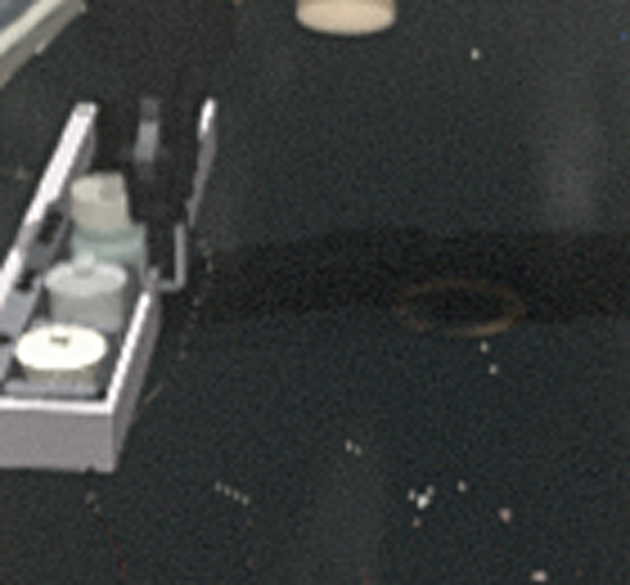

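play_rows:
  plan:
    - [-0.72, 0.001, 0, 0, 0]
    - [-0.72, 0.002, 0, 0, 0]
    - [-0.72, 0.003, 0, 0, 0]
    - [-0.72, 0.004, 0, 0, 0]
    - [-0.72, 0.004, 0, 0, 0]

```text
clock: 24.1
tcp_pos: [0.5717, 0.0358, 0.0195]
orientation: [1.24, 1.19, -1.244]
contact_force: [-5.0, -0.8, 4.1]
grip_width: 0.0118
```

Contact with the back wall (−5 N, TCP stops short of the command). Retreating and looking.

play_rows:
  plan:
    - [-0.72, -0.01, 0, 0, 0]
    - [-0.72, -0.04, 0.002, 0, 0]
    - [-0.72, -0.08, 0.004, 0, 0]
    - [-0.72, -0.08, 0.004, 0.05, 0]
    - [-0.72, -0.08, 0.004, 0.1, 0]
    - [-0.72, -0.08, -0.045, 0.14, 0]
    - [-0.72, -0.06, -0.09, 0.16, 0]
    - [-0.72, -0.04, -0.135, 0.16, 0]
    - [-0.72, -0.04, -0.18, 0.16, 0]
    - [-0.72, -0.04, -0.22, 0.16, 0]

```text
clock: 25.1
tcp_pos: [0.5343, -0.1865, 0.1808]
orientation: [1.242, 1.185, -1.24]
contact_force: [0.2, -0.3, 0.5]
grip_width: 0.012
```

play_rows:
  plan:
    - [-0.72, 0, -0.03, 0, 0]
    - [-0.72, 0, -0.06, 0, 0]
    - [-0.72, 0, -0.06, 0, 0]
    - [-0.72, 0, -0.06, 0, 0]

```text
clock: 25.5
tcp_pos: [0.5331, -0.2447, 0.1797]
orientation: [1.243, 1.187, -1.243]
contact_force: [0.2, 0.5, -0.3]
grip_width: 0.012
```

Run:
```python
from fit import *
o=r.get_obs(); print(o['tcp_pos'],toL(o['tcp_pos']),o['contact_force'],o['qvel'].round(3))
travel('side')
p=r.grab_frame('side')
cv2.imwrite('pics/s16.png',cv2.resize(p['pixels'][150:370,200:450],None,fx=2.7,fy=2.7,interpolation=cv2.INTER_CUBIC))
travel('top')
p=vessels('top')
cv2.imwrite('pics/t16.png',cv2.resize(p['pixels'][190:265,235:435],None,fx=4,fy=4,interpolation=cv2.INTER_CUBIC))
```

```text
[ 0.53305162 -0.2447388   0.17972824] [-0.05466317 -0.28286397] [ 0.18450485  0.54162624 -0.26349644] [-0.026 -0.007 -0.03   0.008 -0.005  0.005 -0.   ]
side travel mm [(np.float64(0.6061868779080011), np.int64(92)), (np.float64(0.6059327358965513), np.int64(87)), (np.float64(0.6058270162362919), np.int64(88)), (np.float64(0.6058121901966903), np.int64(90))]
top travel mm [(np.float64(0.5802633846363966), np.int64(96)), (np.float64(0.57827656837327), np.int64(97)), (np.float64(0.5782405148654484), np.int64(98)), (np.float64(0.5776195704975169), np.int64(95))]
top weighing_bottle 0.54 W [0.6018 0.0931] err 0.14 L [-0.001   0.0577]
top sample_jar 0.47 W [0.599  0.0352] err 0.35 L [-0.0013 -0.0003]
top sample_jar 0.16 W [0.6278 0.067 ] err 0.94 L [0.026  0.0328]
```

View pics/s16.png

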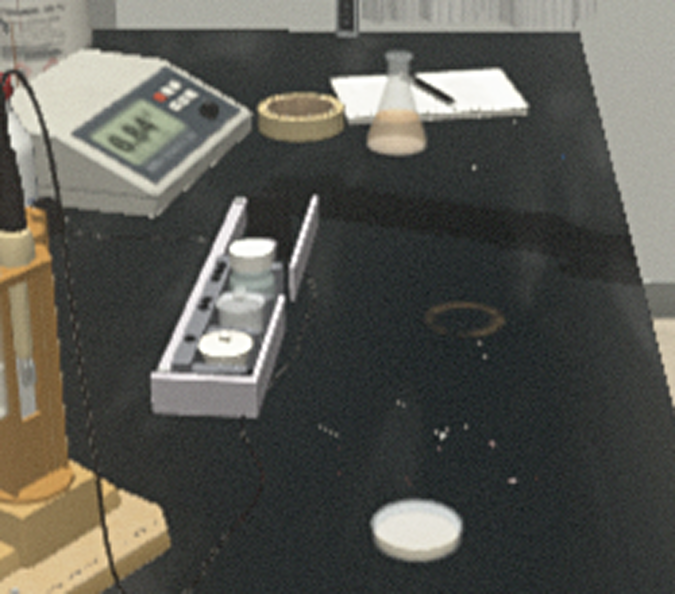

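View pics/t16.png

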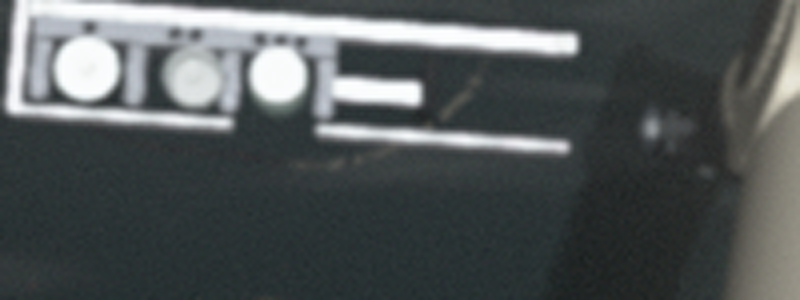

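Run:
```python
from bench import r
print(r.hand_in())
```

```text
the job is handed in; nothing more can be done
None
```

I completed the whole sequence and handed the job in. It used about 26 s of the 72 s, and `r.hand_in()` reported no verdict.

- **Carriage to pocket two:** I pushed the black tab until the camera fits read a travel of about 65 mm.
- **Weighing bottle:** I gripped it low, slid it to the window and pushed it in until the force and the stalled motion suggested it had met the back wall. It measured about 2 mm from the pocket's centre.
- **Carriage to the end stop:** I pushed it on until it resisted with 22 N; the top camera read a travel of 131–132 mm.
- **Sample jar:** I slid it in the same way until it met the back wall of pocket three, with 5 N back on the tool.

**Last checks:**
- The jar measured about 1.5 mm from the centre of pocket three.
- The bottle is about 8 mm off the centre of pocket two, against the limit of 12 mm. It leans on the divider that carried it along.
- Both vessels look upright in the pictures, the arm is clear of everything, and the flask and dish look unmoved.

**Disagreements:**
- The final automatic travel fit read 92–96 mm. I put this down to the white cap and crucible confusing it, because in the picture the dividers stand where they did at the end stop.
- With the bottle inside the loader, the side camera's bottle fits were poor, so I relied on the top camera for it.

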